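# Prop open the lid of the parts chest

### The arm

A 6-joint arm with a two-finger parallel gripper is mounted at the origin on a cart in front of the work surface, level with it; the furniture and walls round the work are solid. World frame = base frame: x ahead of the robot, y to its left, z up, the work surface at z = 0. Lengths are in mm, angles in rad, forces in N, time in s.
With the tool pointing down it reaches from about 350 to 775 mm from the base axis. Payload 7.3 kg.
Tool frame: the origin (TCP) lies midway between the tips of the shut fingers; the grasp point (between the pads) lies 19 mm behind it; z points along the fingers, y is the line along which they close (so a half turn about z gives the same grasp; the last joint's range is limited). The gripper opens to 92 mm and grips with 3 to 60 N. Pads are 19 mm wide; open, the fingers measure 130 mm over their backs; the gripper's body (75 mm by 190 mm) begins 47 mm behind the grasp point.
Start: joints at [0.994, 0.342, 1.524, -0, 1.275, -0.146], TCP at [219.227, 477.058, 226.741] pointing down, gripper open.
Joint ranges: [-2.53, 2.53], [-0.77, 2.02], [0.04, 2.7], [-1, 4.14], [0.28, 2.66], [-3.11, 3.11]. Speed limits (rad/s): [2.57, 2.57, 3.14, 3.14, 3.14, 3.14].

### API

Orientations are given as [roll, pitch, yaw] about the fixed x, y, z axes, in that order (R = Rz(yaw) Ry(pitch) Rx(roll)).
In Python, from plant import readout, vision, order, models gives the robot as it stands. The module is installed in compiled form; this text tells all that it offers.
- The arm moves only by the tool step_arm, never from a script. Its argument "series" is text: rows parted by semicolons, each of 7 numbers parted by spaces: the gripper's target within -1 to 1 (shut at 1, half-way at 0, fully open at -1), then the shift along the tool's x, y, z each as a share of 80 mm, from -1 to 1, then the turn, a rotation vector about the tool's x, y, z each as a share of 2 pi rad, from -1 to 1. In form: jaw x y z ax ay az; .... A call has 1 to 20 rows; each row is the pose to reach, as a shift and turn from the pose commanded when the call began, along the tool's axes at that moment, turning the shorter way round; what a row does not reach only later rows make up. A row lasts 1/10 s, in which the tool goes at most 50 mm and 8.59 degrees, less where a joint would pass 70% of its speed; a pose out of reach is approached as far as the arm can. A call with a number of a shift or a turn outside -1 to 1 is refused whole. A call with a gripper value outside its range is refused whole. The fingers move at their own pace and stop on an object; the grip force is fixed at half the most. Time passes only in rows, so rows that repeat a pose let the fingers close. It gives the time, the measured TCP pose, the force, the opening and the grip force at its end, in the units of the state.
- readout.get_obs(): the state, without advancing time (a new reading comes with each control period).
- vision.capture(name): name is "side" or "top"; returns a dict with "frame" (384x512x3 uint8, red, green, blue), "depth" (384x512 float32, mm along the optical axis (not along the pixel's ray), 0 where there is no reading), "fovy" (degrees; the focal length in pixels is half the picture's height over the tangent of half this angle, whatever the lens; pixels are square), "cx", "cy" (the principal point, pixels), "k1" (the pictures are not rectified: a ray, as slopes to the right and down, at radius r is drawn at 1 + k1 r^2 times it, then the intrinsics apply), "rvec" (rotation vector, rad) and "tvec" (3), from world to camera coordinates, as OpenCV has them. Camera axes: x right, y down, z forward; pixel columns grow to the right and rows downward; lengths in mm; the calibration is good to about 2 mm. A picture is of the moment at which its call begins.
- order.close_job(): hands the job in; it is judged then, once.
Trained networks look in a picture, given as the dict that the camera call returned (one of the last four; its "shot" number tells which), for a name from the list of things; names that differ only in an ending like _2 or _b are one class to them, and where a whole thing is asked for, a point or a joint stands for the part that bears it (a point fixed in the world has none). Each returns a list of dicts, best first, with "p" (0 to 1); they miss things now and then, are a little off and sometimes report something else, mostly with a low value. They report only what shows in the picture. A call takes as long as a camera call.
- models.look_for(picture, thing): "position" ([column, row] in pixels, amid what is visible of it).
- models.pinpoint(picture, thing): "position" ([column, row] in pixels: a listed point, or the origin of a listed thing).
The state is a dict: "time": time; "joint_positions": joint angles; "dq": joint speeds; "tau": joint torques, N m; "tool_pos": TCP position; "tcp_rot": TCP orientation; "contact_force": force on the tool from outside, world axes, zero at the start; "moment": the same for the moment, N m; "grip_width": finger opening in mm; "finger_force": force on a finger pad.
Only numpy, scipy, OpenCV 4.12 (cv2) and the standard library are available. Lean on these libraries where they do the work, as an engineer would, in place of code of your own. Each camera call takes 0.05 s, during which the arm holds its last target. There are 200 camera calls.

### The job

Open the parts chest and leave its lid safely propped: lift the lid by its bar handle until it stands up by itself, raise the prop rod on the chest's left side, let the lid down gently onto the rod's end, and swing the rod with the lid riding on its tip until the tip drops through the hole in the lid's side plate and the lid rests on the rod's rubber collar. Take care not to jam or press rod and lid against each other with more than 20 N at any time, and leave the pliers, spanner, spray can and wheel bolt where they are.

Things in the scene. Friction and masses are not known exactly. Their poses are not given: they have to be found in the camera images.
- chest: grey steel chest, 180 mm wide (y), 170 deep (x), rim 90 mm above the bench, 4 mm walls, bolted down. Origin: centre of underside; x points from the front (handle side, towards the robot) to the back (hinge side), y left, z up. The lid's hinge line runs along y at x = +85, z = 90 mm. A tin and a nut lie inside
- lid_panel: the lid: grey plate 176 x 188 x 4 mm, about 0.6 kg, with a 16 mm lip at the front. Origin: on the hinge line in mid width; axes as the chest's when shut, turning with the lid (the plate runs towards -x, 6 to 10 mm above the hinge line). A steel side plate sticks out on its left (see plate_mid)
- lid_handle (a point): middle of the lid's bar handle: a round steel bar 12 mm thick, 106 mm free between its two lugs, along y, 210 mm in front of the hinge line and 6 mm above it (in the lid's axes); 28 mm clear between bar and lid front
- lid_hinge (a point): point on the lid's hinge line in mid width
- lid (a joint): lid angle, rad: 0 shut, 1.57 upright, stop at 1.6. The hinge has friction and damping: the lid stands by itself above about 1.40 and sinks by its weight below about 1.2, pressing with some 2 to 4 N on whatever carries it
- prop (a joint): prop rod angle about its pivot, rad, rising: 0 is the lowest stop (free end pointing back, 0.15 rad below level), so slope above level = value - 0.15; upper stop 1.55. The pivot is stiff (0.12 N m): the rod stays where it is left. At the hole the value is 0.75 to 1.2 depending on the plate's setting
- prop_rod: prop rod: round steel 10 mm thick, 112 mm from pivot to a rubber collar (20 mm across, 6 thick), then an 8 mm thick round-ended tip 16 mm long. Origin on the pivot axis, x along the rod to the tip. It lies outside the chest's left wall (50 mm from wall face to rod axis) and swings in the upright plane across the hinge line, under the lid's side plate
- prop_pivot (a point): pivot of the prop rod: 65 mm in front of the chest's centre, 140 mm to its left, 78 mm above the bench (150 mm in front of the hinge line and 12 mm below it)
- prop_tip (a point): end of the rod's tip, 134 mm from the pivot. With the tip on the plate's underside beside the hole the lid stands at about 0.83 to 0.95 rad; when it drops through, the lid sinks by about 0.15 rad onto the collar and the tip stands 12 mm out of the plate's upper face
- loose_pliers: pliers 168 mm long lying on the bench; to be left alone
- loose_spanner: spanner 237 mm long lying on the bench; to be left alone
- spray_can: aerosol can, 66 mm across and 206 mm tall, standing right of the chest; to be left alone
- loose_bolt: wheel bolt 51 mm tall standing on the bench right of the chest; to be left alone
- plate_mid (a point): nominal hole place, underside of the lid's side plate: x -101, y +140, z +6 mm in the lid's axes. Plate: steel, 4 mm thick, out to 154 mm from mid lid, with one round 12 mm through hole in the rod's plane. It was set by hand along its slot and screwed tight: the real hole lies up to 20 mm nearer to or farther from the hinge. Plate reaches 35 mm behind and 59 mm before the hole

How it is judged (in metres and radians):
On the way, in this order (a step that is already met when the one before it is completed fails the run):
1. the lid is lifted steep enough to stand by itself (above 1.3 rad) (value of joint lid above 1.3 rad), for 0.2 s.
2. the rod carries the lid: it is raised (joint above 0.65) and the lid lies on it at less than 1.1 rad (value of joint prop above 0.65 rad and value of joint lid below 1.1 rad and contact force between lid_panel and prop_rod above 0.3 N), for 0.1 s.
At the end, for the whole second after the job is handed in: The rod's tip stands through the hole in the lid's side plate, at least 7 mm above the plate's upper face, and the resting lid (0.55 to 1.0 rad open) bears on the rod; nothing moves (z of prop_tip in the frame of lid_panel above 0.017 m and x of prop_tip in the frame of lid_panel between -0.128 and -0.074 m and value of joint lid between 0.55 and 1 rad and contact force between lid_panel and prop_rod above 0.3 N and velocity of joint lid between -0.05 and 0.05 rad/s and velocity of joint prop between -0.05 and 0.05 rad/s); the robot touches nothing.
It fails at once if rod and lid pressed together with more than 20 N (contact force between lid_panel and prop_rod above 20 N).
It fails at once if a bystander (pliers, spanner, spray can, wheel bolt) is moved more than 30 mm (distance of any of loose_pliers, loose_spanner, spray_can, loose_bolt from where it was at the start of the episode above 0.03 m).
It fails at once if the spray can or the wheel bolt is tipped (angle between any of spray_can, loose_bolt's own z axis and vertical above 0.5 rad).
It also fails if it takes over 72 s, if anything falls off the work surface, if the arm or the gripper's body presses on something with over 40 N, if the wrist force passes 120 N, or if a joint passes its speed limit or range.

## Working session

There is one attempt and no reset: what is moved stays moved. The work goes in short steps, Python scripts to look and compute and a tool call to move; the robot and the scene stay as the last step left them, time stands still between calls to the robot, and variables do not carry over. Pictures are saved under pics/ and viewed, at most 10 in all, crops included, and the job is handed in when it is done.

Besides the shell and the picture viewer there is one more tool, called in YAML: its name, and indented under it one key for each argument. step_arm: Moves the arm, as the interface text tells. Shift numbers are shares of 80 mm and turn numbers shares of 2 pi rad, none past 1 either way. Its arguments: {"type":"object","properties":{"series":{"type":"string"}},"required":["series"]}

```bash
mkdir -p pics
cat > h.py <<'E'
import numpy as np, cv2
from scipy.spatial.transform import Rotation as Ro
from plant import readout, vision, order, models
def K(p):
    f=p['frame'].shape[0]/2/np.tan(np.radians(p['fovy'])/2)
    return np.array([[f,0,p['cx']],[0,f,p['cy']],[0,0,1]]),np.array([p['k1'],0,0,0.])
def RT(p): return cv2.Rodrigues(np.array(p['rvec'],float))[0],np.array(p['tvec'],float).ravel()
def ray(p,uv):
    k,d=K(p);R,t=RT(p)
    n=cv2.undistortPoints(np.array([[uv]],float),k,d).ravel()
    return -R.T@t, R.T@np.array([n[0],n[1],1])
def back(p,uv,z=None):
    c,r=ray(p,uv)
    if z is None: z=p['depth'][int(round(uv[1])),int(round(uv[0]))]
    return c+r*z
def proj(p,X):
    k,d=K(p); return cv2.projectPoints(np.array(X,float).reshape(-1,1,3),np.array(p['rvec'],float),np.array(p['tvec'],float),k,d)[0].reshape(-1,2)
def tri(rs):
    A=0;b=0
    for c,r in rs:
        r=r/np.linalg.norm(r);P=np.eye(3)-np.outer(r,r);A=A+P;b=b+P@c
    return np.linalg.solve(A,b)
def save(p,n): cv2.imwrite('pics/'+n,p['frame'][:,:,::-1])
E
cat > a.py <<'E'
from h import *
np.set_printoptions(precision=1,suppress=True)
S=vision.capture('side');T=vision.capture('top')
save(S,'s0.png');save(T,'t0.png')
for n,p in(('S',S),('T',T)): print(n,'cam',ray(p,(256,192)),p['fovy'],p['k1'])
for th in ['lid_handle','lid_hinge','prop_pivot','prop_tip','plate_mid','chest','loose_pliers','loose_spanner','spray_can','loose_bolt']:
    rs=[]
    for n,p in(('S',S),('T',T)):
        m=models.pinpoint(p,th)
        if m:
            u=m[0]['position'];rs.append(ray(p,u));print(th,n,np.array(u),round(m[0]['p'],2),back(p,u))
    if len(rs)==2: print('   tri',tri(rs))
print(readout.get_obs())
E
python3 a.py
```

```text
S cam (array([  422.7, -1111.6,   617.6]), array([ 0.1,  0.9, -0.4])) 44.10366982820284 0.02227016140489914
T cam (array([ 333.2,  170.8, 1131.3]), array([ 0.2, -0. , -1. ])) 52.23336659332092 -0.07776044482286312
lid_handle S [222.4 181.6] 0.84 [419.7 119.3 101.1]
lid_handle T [256.4 218.3] 0.93 [420.3 137.8 104.4]
   tri [420.4 137.5  93.5]
lid_hinge S [298.1 180.7] 0.79 [630.9  99.  100.9]
lid_hinge T [263.4 141.4] 0.91 [631.2 120.   97.7]
   tri [633.7 119.7  91.9]
prop_pivot S [245.4 169. ] 0.83 [489.9 207.7 101.1]
prop_pivot T [206.4 191.8] 0.79 [489.3 270.9 103.3]
   tri [493.4 273.6  75.3]
prop_tip T [216.4 144.1] 0.44 [648.1 254.9   3. ]
plate_mid S [262.4 165.6] 0.84 [542.7 226.  102.3]
plate_mid T [209.5 173.8] 0.8 [538.6 264.2 100.4]
   tri [543.8 265.4  86.6]
chest T [259.8 177.4] 0.61 [530.8 129.3  98.6]
loose_pliers S [298.2 181.9] 0.64 [597.9 -94.5 180.5]
loose_pliers T [166.8 232.5] 0.78 [385.3 391.7   0.5]
   tri [529.9 370.3 -11. ]
loose_spanner S [254.9 164.4] 0.61 [521.6 247.9  99. ]
loose_spanner T [128.5 172.6] 0.88 [557.9 509.7   7.4]
   tri [549.9 511.3   0.3]
spray_can S [307.4 250.5] 0.73 [ 615.9 -137.4   18. ]
spray_can T [334.1 155. ] 0.63 [602.3 -79.5  73.8]
   tri [623.1 -98.5  -6. ]
loose_bolt S [283.1 271.6] 0.68 [ 549.4 -194.     0.1]
loose_bolt T [363.9 183.6] 0.44 [ 534.6 -183.6    3.8]
   tri [ 543.4 -187.1   -5.7]
{'time': 1.1, 'joint_positions': array([ 1. ,  0.3,  1.5, -0. ,  1.3, -0.1]), 'dq': array([-0.,  0.,  0., -0., -0., -0.]), 'tau': array([ -0. , -43.1, -24.4,   0.1,   0. ,  -0. ]), 'tool_pos': array([219.2, 477.1, 226.8]), 'tcp_rot': array([3.1, 0. , 2.7]), 'contact_force': array([-0.2,  1. ,  0.3]), 'moment': array([-0. ,  0.1,  0. ]), 'finger_force': 0.0, 'grip_width': 91.58997522086798}
```

View pics/t0.png

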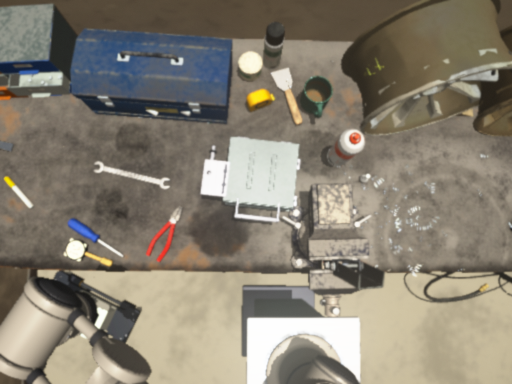

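View pics/s0.png

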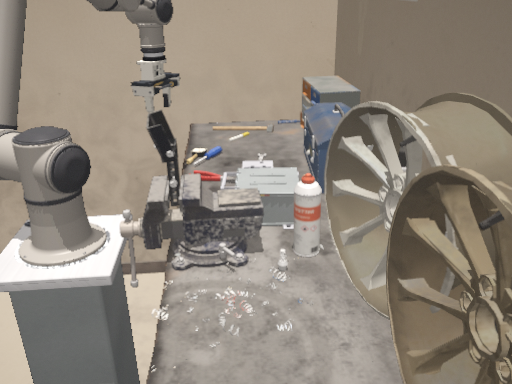

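The top view shows the chest with its handle at (258,212), the side plate at (214,178) with the rod tip behind it at (212,152), and the pliers at (165,235). The vise stands right of the handle at (335,215). In the side view the vise hides the chest front and the can is at (308,215).

```bash
cat > b.py <<'E'
from h import *
from scipy.optimize import least_squares
np.set_printoptions(precision=1,suppress=True)
S=vision.capture('side');T=vision.capture('top')
pts={'lid_handle':(-125,0,96),'lid_hinge':(85,0,90),'prop_pivot':(-65,140,78),'plate_mid':(-16,140,96)}
ob=[]
for th,l in pts.items():
    for p in(S,T):
        m=models.pinpoint(p,th)
        if m: ob.append((p,np.array(l,float),np.array(m[0]['position'])))
def W(q,l): c,s=np.cos(q[2]),np.sin(q[2]); return np.array([q[0]+c*l[0]-s*l[1],q[1]+s*l[0]+c*l[1],l[2]])
r=least_squares(lambda q:np.concatenate([proj(p,W(q,l))[0]-u for p,l,u in ob])*1.0,[545,128,-.08],x_scale=[1,1,.01],loss='soft_l1')
q=r.x;print('chest',q[:2],'yaw %.4f'%q[2],r.fun);np.save('q.npy',q)
# height map from top
d=T['depth'];R,t=RT(T);k,dd=K(T)
vv,uu=np.mgrid[:384,:512];n=cv2.undistortPoints(np.stack([uu,vv],-1).reshape(-1,1,2).astype(float),k,dd).reshape(-1,2)
P=(np.c_[n,np.ones(len(n))]*d.reshape(-1,1)-t)@R
c,s=np.cos(q[2]),np.sin(q[2]);L=np.c_[(P[:,0]-q[0])*c+(P[:,1]-q[1])*s,-(P[:,0]-q[0])*s+(P[:,1]-q[1])*c,P[:,2]]
m=(L[:,1]>110)&(L[:,1]<150)&(L[:,2]>88)&(L[:,2]<115)&(abs(L[:,0])<120)
print('plate x range',np.percentile(L[m,0],[0,2,50,98,100]),'z',np.median(L[m,2]))
m=(L[:,0]>-110)&(L[:,0]<70)&(L[:,1]>-100)&(L[:,1]<100)&(L[:,2]>80); print('lid',L[m].min(0),L[m].max(0))
for x0 in range(-260,-60,30):
    m=(L[:,0]>x0)&(L[:,0]<x0+30)&(L[:,2]>60)&(L[:,1]<95)&(L[:,1]>-200)
    h=[(y,int(L[m&(L[:,1]>y)&(L[:,1]<=y+15),2].max(initial=0))) for y in range(-120,90,15)];print(x0,h)
# rectified plate crop
g=np.array([[W(q,(x,y,100)) for y in np.arange(165,85,-.25)] for x in np.arange(80,-100,-.25)]).reshape(-1,3)
uv=proj(T,g).reshape(720,320,2).astype(np.float32)
im=cv2.remap(T['frame'],uv[...,0],uv[...,1],cv2.INTER_CUBIC)[:,:,::-1].copy()
cv2.imwrite('pics/pl.png',cv2.resize(im,(266,600)))
E
python3 b.py
```

```text
chest [544.3 127.2] yaw -0.0971 [-1.6  0.5  0.3 -0.7 -3.5 -1.3  0.6 -0.7  0.5 -1.2  1.   4.   0.4 -0.8
 -2.  -1.1]
plate x range [-73.7 -72.1 -29.   18.   21.3] z 100.23943056371263
lid [-109.6  -94.6   82. ] [ 69.9  99.9 108.3]
-260 [(-120, 0), (-105, 0), (-90, 0), (-75, 0), (-60, 0), (-45, 0), (-30, 0), (-15, 0), (0, 0), (15, 0), (30, 0), (45, 0), (60, 0), (75, 0)]
-230 [(-120, 0), (-105, 0), (-90, 0), (-75, 0), (-60, 0), (-45, 0), (-30, 0), (-15, 0), (0, 0), (15, 1131), (30, 0), (45, 0), (60, 0), (75, 0)]
-200 [(-120, 0), (-105, 0), (-90, 0), (-75, 0), (-60, 0), (-45, 0), (-30, 0), (-15, 0), (0, 0), (15, 0), (30, 0), (45, 0), (60, 0), (75, 0)]
-170 [(-120, 0), (-105, 0), (-90, 0), (-75, 0), (-60, 0), (-45, 0), (-30, 0), (-15, 0), (0, 0), (15, 0), (30, 0), (45, 0), (60, 0), (75, 0)]
-140 [(-120, 0), (-105, 0), (-90, 0), (-75, 0), (-60, 104), (-45, 104), (-30, 105), (-15, 105), (0, 107), (15, 104), (30, 105), (45, 104), (60, 0), (75, 0)]
-110 [(-120, 0), (-105, 100), (-90, 102), (-75, 104), (-60, 104), (-45, 103), (-30, 103), (-15, 102), (0, 103), (15, 102), (30, 101), (45, 105), (60, 101), (75, 104)]
-80 [(-120, 0), (-105, 104), (-90, 105), (-75, 104), (-60, 104), (-45, 105), (-30, 105), (-15, 106), (0, 104), (15, 104), (30, 104), (45, 105), (60, 104), (75, 104)]
```

View pics/pl.png

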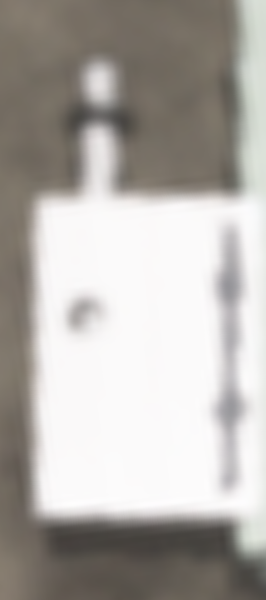

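Crop: the plate spans rows 197–520 and its hole sits at (85,314), i.e. x ≈ −14 in the fitted chest frame, close to nominal. The rod's collar is at (100,115). I'll check the handle's line with a brightness profile before moving.

```bash
cat > c.py <<'E'
from h import *
np.set_printoptions(precision=1,suppress=True)
q=np.load('q.npy');T=vision.capture('top')
def W(l): c,s=np.cos(q[2]),np.sin(q[2]); return np.array([q[0]+c*l[0]-s*l[1],q[1]+s*l[0]+c*l[1],l[2]])
g=np.array([[W((x,y,98)) for y in np.arange(130,-130,-.5)] for x in np.arange(110,-170,-.5)]).reshape(-1,3)
uv=proj(T,g).reshape(560,520,2).astype(np.float32)
im=cv2.remap(T['frame'],uv[...,0],uv[...,1],cv2.INTER_CUBIC)[:,:,::-1].copy()
for x in (85,-91,-125): cv2.line(im,(0,int((110-x)*2)),(30,int((110-x)*2)),(0,0,255),1)
for y in (94,-94,53,-53): cv2.line(im,(int((130-y)*2),0),(int((130-y)*2),30),(0,0,255),1)
cv2.imwrite('pics/ch.png',im)
for y in (35,15,-15,-35): print(y,im[:,int((130-y)*2)].mean(1)[2*210:2*270:3].astype(int))
for y in (35,-35): print('along',[(x,) for x in ()])
E
python3 c.py
```

```text
35 [ 83  86  88  89  89  89  89  89  96 111 147 192 224 245 249 246 236 200
 153 112  81  70  66  68  76  84  91  93  93  93  93  93  92  90  88  88
  87  85  83  81]
15 [110 118 120 122 121 119 119 116 122 131 164 203 232 242 249 244 239 206
 163 116  91  76  75  76  85  95 105 110 114 115 116 116 115 116 117 119
 120 119 116 112]
-15 [123 134 138 141 141 142 143 143 145 151 168 194 220 241 246 246 238 207
 166 126  96  86  88  99 113 125 132 135 135 136 136 136 135 134 134 133
 133 133 133 135]
-35 [122 135 138 136 131 126 124 122 126 132 157 188 219 236 244 240 234 204
 165 124 101  89  94 104 117 127 134 135 138 139 139 139 138 136 136 136
 137 138 139 140]
along []
along []
```

View pics/ch.png

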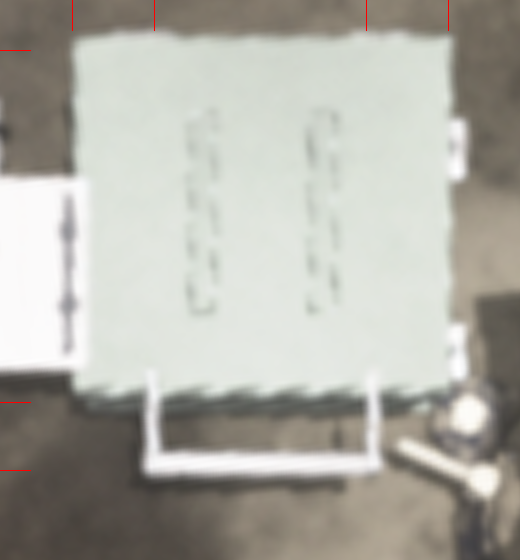

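```bash
cat > g.py <<'E'
from h import *
np.set_printoptions(precision=3,suppress=True)
q=np.load('q.npy')
ex=np.array([np.cos(q[2]),np.sin(q[2]),0]);ey=np.array([-ex[1],ex[0],0]);ez=np.array([0,0,1.])
C=np.array([q[0],q[1],0])+4.2*ex      # chest origin
H=C+85*ex+90*ez                        # hinge mid
def Wc(x,y,z): return C+x*ex+y*ey+z*ez
def bar(th,y): return H+y*ey+ex*(-210*np.cos(th)+6*np.sin(th))+ez*(210*np.sin(th)+6*np.cos(th))
def now():
    o=readout.get_obs();return o,np.array(o['tool_pos']),Ro.from_euler('xyz',o['tcp_rot'])
def frame(z,y):
    z=np.array(z,float);z/=np.linalg.norm(z);y=y-z*(y@z);y/=np.linalg.norm(y)
    return Ro.from_matrix(np.c_[np.cross(y,z),y,z])
def rows(tg):
    o,p,R=now();print('t',o['time'],'p',p,'rpy',o['tcp_rot'],'F',o['contact_force'],'w',o['grip_width'],'q',o['joint_positions'])
    for P,Q in tg:
        s=R.inv().apply(P-p)/80;a=(R.inv()*Q).as_rotvec()/(2*np.pi);print(np.r_[s,a])
E
python3 - <<'E'
from g import *
D=frame(-ez,ex)
rows([(bar(0,10)+ez*z,D) for z in(150,60,-12)])
print(bar(0,10),C)
E
```

```text
t 1.65 p [219.22  477.064 226.732] rpy [ 3.142 -0.     2.711] F [ 0.55  -0.189  0.072] w 91.91328241282754 q [ 0.994  0.342  1.524  0.     1.275 -0.146]
[-4.051 -2.654 -0.241  0.    -0.     0.197]
[-4.051 -2.654  0.884  0.    -0.     0.197]
[-4.051 -2.654  1.784  0.    -0.     0.197]
[425.001 148.844  96.   ] [548.442 126.772   0.   ]
```

step_arm:
  series: "0.46 -1 -0.66 -0.1 0 0 0;0.46 -1 -0.66 -0.1 0 0 0;0.46 -1 -0.66 -0.1 0 0 0"

```text
time: 1.95
tool_pos: [272.1, 392.5, 235.3]
tcp_rot: [-3.141, 0.002, 2.707]
contact_force: [-1.0, 0.9, -0.8]
grip_width: 72.4
finger_force: 0.0
```

step_arm:
  series: "0.46 -1 -0.66 -0.1 0 0 0;0.46 -1 -0.66 -0.1 0 0 0;0.46 -1 -0.66 -0.1 0 0 0"

```text
time: 2.25
tool_pos: [322.9, 311.3, 243.3]
tcp_rot: [3.141, 0.002, 2.706]
contact_force: [-0.6, -0.1, 0.2]
grip_width: 48.2
finger_force: 0.0
```

step_arm:
  series: "0.46 -1 -0.66 0 0 0 0;0.46 -1 -0.66 0 0 0 0;0.46 -1 -0.66 0 0 0 0"

```text
time: 2.55
tool_pos: [373.4, 230.1, 242.7]
tcp_rot: [-3.141, 0.001, 2.706]
contact_force: [0.2, -0.6, -0.2]
grip_width: 26.5
finger_force: 0.0
```

step_arm:
  series: "0.46 -1 -0.67 0 0 0 0.197;0.46 -1 -0.67 0 0 0 0.197;0.46 -1 -0.67 0 0 0 0.197;0.46 -1 -0.67 0 0 0 0.197;0.46 -1 -0.67 0 0 0 0.197;0.46 -1 -0.67 0 0 0 0.197;0.46 -1 -0.67 0 0 0 0.197;0.46 -1 -0.67 0 0 0 0.197;0.46 -1 -0.67 0 0 0 0.197;0.46 -1 -0.67 0 0 0 0.197"

```text
time: 3.55
tool_pos: [421.2, 151.9, 242.7]
tcp_rot: [-3.141, -0.001, 1.474]
contact_force: [0.5, -0.6, -0.6]
grip_width: 24.9
finger_force: 0.0
```

Run:
```python
from g import *
D=frame(-ez,ex)
rows([(bar(0,10)+ez*z,D) for z in(150,60,-12)])
```

```text
t 3.55 p [421.249 151.947 242.691] rpy [-3.141 -0.001  1.474] F [ 0.524 -0.558 -0.57 ] w 24.938770181260775 q [0.174 0.186 1.693 0.001 1.262 0.271]
[-0.034  0.05  -0.041 -0.    -0.     0.   ]
[-0.035  0.051  1.084 -0.    -0.     0.   ]
[-0.035  0.051  1.984 -0.    -0.     0.   ]
```

step_arm:
  series: "0.46 -0.035 0.05 1 0 0 0;0.46 -0.035 0.05 1 0 0 0;0.46 -0.035 0.05 1 0 0 0;0.46 -0.035 0.05 1 0 0 0"

```text
time: 3.95
tool_pos: [425.4, 148.2, 163.3]
tcp_rot: [-3.141, -0.0, 1.474]
contact_force: [0.3, -0.6, 0.1]
grip_width: 24.7
finger_force: 0.0
```

Run:
```python
from g import *
D=frame(-ez,ex)
rows([(bar(0,10)+ez*z,D) for z in(0,-12)])
T=vision.capture('top');im=cv2.resize(T['frame'][150:250,200:320],None,fx=5,fy=5,interpolation=cv2.INTER_CUBIC)[:,:,::-1];cv2.imwrite('pics/t1.png',im)
```

```text
t 3.95 p [425.39  148.203 163.301] rpy [-3.141 -0.     1.474] F [ 0.307 -0.602  0.14 ] w 24.73470868535431 q [0.165 0.275 1.815 0.    1.052 0.261]
[ 0.007 -0.005  0.841 -0.    -0.     0.   ]
[ 0.007 -0.005  0.991 -0.    -0.     0.   ]
```

View pics/t1.png

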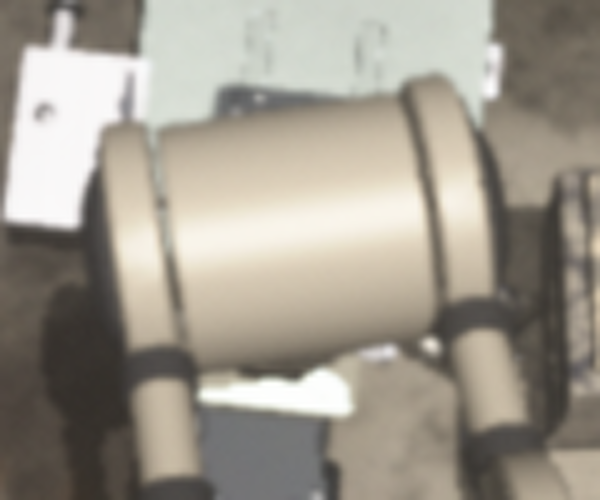

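The arm hides the bar from above; the handle's place is inferred from the earlier picture. I'll descend slowly and watch the force.

step_arm:
  series: "0.46 0 0 0.4 0 0 0;0.46 0 0 0.6 0 0 0;0.46 0 0 0.7 0 0 0;0.46 0 0 0.75 0 0 0;0.46 0 0 0.8 0 0 0;0.46 0 0 0.84 0 0 0"

```text
time: 4.6
tool_pos: [425.9, 147.8, 96.2]
tcp_rot: [3.14, -0.001, 1.473]
contact_force: [0.7, -0.1, 0.6]
grip_width: 24.9
finger_force: 0.0
```

step_arm:
  series: "0.46 0 0 0.04 0 0 0;0.46 0 0 0.08 0 0 0;0.46 0 0 0.12 0 0 0;0.46 0 0 0.17 0 0 0;1 0 0 0.17 0 0 0;1 0 0 0.17 0 0 0;1 0 0 0.17 0 0 0;1 0 0 0.17 0 0 0"

```text
time: 5.4
tool_pos: [424.1, 147.7, 81.7]
tcp_rot: [-3.14, 0.0, 1.473]
contact_force: [-3.8, 1.6, 0.9]
grip_width: 11.3
finger_force: 30.0
```

Run:
```python
import numpy as np
f=lambda t:np.array([-210*np.cos(t)+6*np.sin(t),-(210*np.sin(t)+6*np.cos(t))])/80
for a,b in((0,.36),(.36,.72),(.72,1.11),(1.11,1.48)):
    print(a,b);print('; '.join('1 0 %.2f %.2f 0 0 0'%tuple(f(t)-f(a)) for t in np.linspace(a,b,9)[1:]))
```

```text
0 0.36
1 0 0.01 -0.12 0 0 0; 1 0 0.02 -0.24 0 0 0; 1 0 0.03 -0.35 0 0 0; 1 0 0.06 -0.47 0 0 0; 1 0 0.08 -0.58 0 0 0; 1 0 0.12 -0.70 0 0 0; 1 0 0.15 -0.81 0 0 0; 1 0 0.19 -0.92 0 0 0
0.36 0.72
1 0 0.05 -0.11 0 0 0; 1 0 0.10 -0.21 0 0 0; 1 0 0.16 -0.32 0 0 0; 1 0 0.22 -0.42 0 0 0; 1 0 0.28 -0.52 0 0 0; 1 0 0.35 -0.61 0 0 0; 1 0 0.43 -0.70 0 0 0; 1 0 0.51 -0.79 0 0 0
0.72 1.11
1 0 0.09 -0.09 0 0 0; 1 0 0.18 -0.18 0 0 0; 1 0 0.28 -0.26 0 0 0; 1 0 0.38 -0.34 0 0 0; 1 0 0.49 -0.41 0 0 0; 1 0 0.60 -0.48 0 0 0; 1 0 0.71 -0.54 0 0 0; 1 0 0.82 -0.60 0 0 0
1.11 1.48
1 0 0.11 -0.05 0 0 0; 1 0 0.22 -0.09 0 0 0; 1 0 0.34 -0.13 0 0 0; 1 0 0.46 -0.16 0 0 0; 1 0 0.58 -0.19 0 0 0; 1 0 0.70 -0.21 0 0 0; 1 0 0.82 -0.23 0 0 0; 1 0 0.94 -0.24 0 0 0
```

step_arm:
  series: "1 0 0.01 -0.12 0 0 0; 1 0 0.02 -0.24 0 0 0; 1 0 0.03 -0.35 0 0 0; 1 0 0.06 -0.47 0 0 0; 1 0 0.08 -0.58 0 0 0; 1 0 0.12 -0.70 0 0 0; 1 0 0.15 -0.81 0 0 0; 1 0 0.19 -0.92 0 0 0"

```text
time: 6.2
tool_pos: [439.3, 146.2, 156.4]
tcp_rot: [-3.14, 0.0, 1.473]
contact_force: [-5.8, 2.1, -2.7]
grip_width: 11.3
finger_force: 30.0
```

Following the arc well; forces are small.

step_arm:
  series: "1 0 0.05 -0.11 0 0 0; 1 0 0.10 -0.21 0 0 0; 1 0 0.16 -0.32 0 0 0; 1 0 0.22 -0.42 0 0 0; 1 0 0.28 -0.52 0 0 0; 1 0 0.35 -0.61 0 0 0; 1 0 0.43 -0.70 0 0 0; 1 0 0.51 -0.79 0 0 0"

```text
time: 7.0
tool_pos: [478.0, 142.5, 220.2]
tcp_rot: [-3.136, 0.0, 1.473]
contact_force: [-15.9, 1.6, 7.3]
grip_width: 10.9
finger_force: 30.0
```

step_arm:
  series: "1 0 0.09 -0.09 0 0 0; 1 0 0.18 -0.18 0 0 0; 1 0 0.28 -0.26 0 0 0; 1 0 0.38 -0.34 0 0 0; 1 0 0.49 -0.41 0 0 0; 1 0 0.60 -0.48 0 0 0; 1 0 0.71 -0.54 0 0 0; 1 0 0.82 -0.60 0 0 0"

```text
time: 7.8
tool_pos: [546.1, 135.9, 270.4]
tcp_rot: [3.139, -0.001, 1.473]
contact_force: [-5.4, 1.7, 4.3]
grip_width: 10.7
finger_force: 30.0
```

Run:
```python
from g import *
o,p,R=now()
for dz in (13,14,15):
  print(o['joint_positions'],o['contact_force'],((p+dz*ez-H)@ex),(p+dz*ez-H)[2],np.hypot((p+dz*ez-H)@ex,(p+dz*ez-H)[2]))
```

```text
[0.108 0.382 1.343 0.    1.414 0.205] [-5.363  1.657  4.303] -88.22773833625281 193.38356493446332 212.55902003606454
[0.108 0.382 1.343 0.    1.414 0.205] [-5.363  1.657  4.303] -88.22773833625281 194.38356493446332 213.46921119580924
[0.108 0.382 1.343 0.    1.414 0.205] [-5.363  1.657  4.303] -88.22773833625281 195.38356493446332 214.38020258043872
```

step_arm:
  series: "1 0 0.11 -0.05 0 0 0; 1 0 0.22 -0.09 0 0 0; 1 0 0.34 -0.13 0 0 0; 1 0 0.46 -0.16 0 0 0; 1 0 0.58 -0.19 0 0 0; 1 0 0.70 -0.21 0 0 0; 1 0 0.82 -0.23 0 0 0; 1 0 0.94 -0.24 0 0 0; 1 0 0.94 -0.24 0 0 0; 1 0 0.94 -0.24 0 0 0; 1 0 0.94 -0.24 0 0 0"

```text
time: 8.9
tool_pos: [622.0, 128.2, 288.5]
tcp_rot: [3.136, -0.001, 1.473]
contact_force: [-0.4, -0.0, 5.4]
grip_width: 11.2
finger_force: 30.0
```

Run:
```python
from g import *
from scipy.optimize import least_squares
o,p,R=now();print(o['contact_force'],o['grip_width'],p)
P=np.array([[424.1,147.7,81.7],[439.3,146.2,156.4],[478,142.5,220.2],[546.1,135.9,270.4],p])
X=(P-C)@ex-85;Z=P[:,2]-90
r=least_squares(lambda s:np.hypot(X-s[0],Z-s[1])-210.1,[0,-14]);print(r.x,r.fun)
print(np.arctan2(Z-r.x[1],-(X-r.x[0]))-6/210)
np.save('fit.npy',r.x)
```

```text
[-0.36  -0.002  5.421] 11.174369325895793 [621.977 128.175 288.5  ]
[ -0.634 -10.952] [ 0.068 -0.432  0.281  0.343 -0.343]
[-0.016  0.349  0.707  1.113  1.488]
```

step_arm:
  series: "0.4 0 0 0 0 0 0;0.4 0 0 0 0 0 0;0.4 0 0 0 0 0 0;0.4 0 0 0 0 0 0;0.4 0 0 -0.2 0 0 0;0.4 0 0 -0.5 0 0 0;0.4 0 0 -0.7 0 0 0;0.4 0 -1 -0.7 0 0 0;0.4 0 -1 -0.7 0 0 0;0.4 0 -1 -0.7 0 0 0"

```text
time: 9.9
tool_pos: [538.6, 136.8, 342.8]
tcp_rot: [-3.141, -0.0, 1.474]
contact_force: [-0.2, -1.0, -0.3]
grip_width: 27.4
finger_force: 0.0
```

```bash
sed -i 's/+4.2\*ex/+3.6*ex/' g.py
cat >> g.py <<'E'
# 2D rod/lid geometry (x from hinge, z from hinge line)
def rod(v,s): return np.array([-150+s*np.cos(v-.15),-12+s*np.sin(v-.15)])
def contact(v):
    from scipy.optimize import brentq
    c=rod(v,130)
    d=lambda th:(c[0]*np.sin(th)+c[1]*np.cos(th))-2.0   # z of ball centre in lid axes =6-4
    th=brentq(d,.3,1.5); return th,c[0]*np.cos(th)-c[1]*np.sin(th)
E
python3 - <<'E'
from g import *
for v in np.arange(.65,1.4,.05): print('%.2f lid %.3f r %.1f'%((v,)+contact(v)))
T=vision.capture('top');S=vision.capture('side')
for th in('prop_pivot','prop_tip','lid_handle'):
    for p in(S,T):
        m=models.pinpoint(p,th)
        if m: u=m[0]['position'];print(th,m[0]['p'],u,((back(p,u)-C)@np.c_[ex,ey,ez]))
D=frame(-ez,ey)
G=Wc(4.2,140,55.5)
print(G);rows([(G+150*ez,D),(G,D)])
print('expect tip px',proj(T,[Wc(67.5,140,63)]),'pivot',proj(T,[Wc(-65,140,83)]))
cv2.imwrite('pics/t2.png',cv2.resize(T['frame'][110:230,170:330],None,fx=5,fy=5,interpolation=cv2.INTER_CUBIC)[:,:,::-1])
E
```

```text
0.65 lid 0.919 r -61.8
0.70 lid 0.931 r -68.3
0.75 lid 0.936 r -74.8
0.80 lid 0.937 r -81.3
0.85 lid 0.934 r -87.8
0.90 lid 0.928 r -94.2
0.95 lid 0.919 r -100.6
1.00 lid 0.909 r -107.0
1.05 lid 0.897 r -113.4
1.10 lid 0.883 r -119.7
1.15 lid 0.869 r -125.9
1.20 lid 0.853 r -132.0
1.25 lid 0.837 r -138.1
1.30 lid 0.819 r -144.1
1.35 lid 0.802 r -150.0
prop_pivot 0.71 [292.7, 109.4] [ 68.409  -8.758 301.301]
prop_pivot 0.69 [205.7, 189.6] [-64.217 142.109  87.178]
lid_handle 0.89 [294.9, 111.6] [ 71.747 -48.867 305.727]
lid_handle 0.69 [170.2, 235.9] [-196.356  233.666   17.205]
[565.599 265.763  55.5  ]
t 10.3 p [542.077 135.997 341.403] rpy [-3.141  0.     1.473] F [ 0.507 -0.117  0.207] w 27.379363360909505 q [0.109 0.35  1.202 0.    1.591 0.207]
[ 1.643  0.134  1.699 -0.    -0.    -0.25 ]
[ 1.643  0.135  3.574 -0.    -0.    -0.25 ]
expect tip px [[213.104 144.988]] pivot [[206.586 190.21 ]]
```

View pics/t2.png

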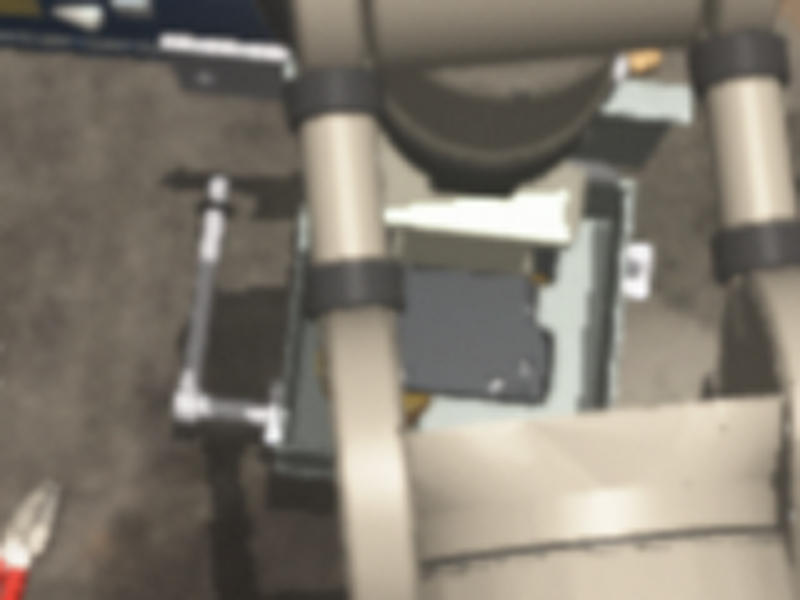

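The picture shows the rod lying free with its tip at crop (218,180) and pivot at (187,400), within 1 px of what I expect. The lid stands. I'll go over the rod.

step_arm:
  series: "0.4 0.82 0.07 0 0 0 -0.25;0.4 0.82 0.07 0 0 0 -0.25;0.4 0.82 0.07 0 0 0 -0.25;0.4 0.82 0.07 0 0 0 -0.25;0.4 0.82 0.07 0 0 0 -0.25;0.4 0.82 0.07 0 0 0 -0.25;0.4 0.82 0.07 0 0 0 -0.25;0.4 0.82 0.07 0 0 0 -0.25;0.4 0.82 0.07 0 0 0 -0.25;0.4 0.82 0.07 0 0 0 -0.25;0.4 0.82 0.07 0 0 0 -0.25;0.4 0.82 0.07 0 0 0 -0.25"

```text
time: 11.5
tool_pos: [553.8, 200.9, 341.6]
tcp_rot: [-3.142, -0.0, 3.044]
contact_force: [0.3, 0.1, 0.2]
grip_width: 27.3
finger_force: 0.0
```

Run:
```python
from g import *
D=frame(-ez,ey)
G=Wc(4.2,140,55.5)
rows([(G+150*ez,D),(G,D)])
```

```text
t 11.5 p [553.776 200.859 341.552] rpy [-3.142 -0.     3.044] F [0.349 0.108 0.21 ] w 27.324591418245745 q [ 0.218  0.412  1.108  0.     1.622 -1.255]
[-0.069  0.822  1.701 -0.    -0.    -0.   ]
[-0.069  0.822  3.576 -0.    -0.    -0.   ]
```

step_arm:
  series: "0.4 -0.07 0.82 0.5 0 0 0;0.4 -0.07 0.82 1 0 0 0;0.4 -0.07 0.82 1 0 0 0;0.4 -0.07 0.82 1 0 0 0"

```text
time: 11.9
tool_pos: [564.8, 265.7, 260.1]
tcp_rot: [-3.14, -0.004, 3.043]
contact_force: [0.4, 0.6, 0.4]
grip_width: 27.4
finger_force: 0.0
```

step_arm:
  series: "0.4 0 0 1 0 0 0;0.4 0 0 1 0 0 0;0.4 0 0 1 0 0 0"

```text
time: 12.2
tool_pos: [564.3, 264.1, 180.0]
tcp_rot: [-3.139, -0.005, 3.042]
contact_force: [0.4, -0.3, -0.3]
grip_width: 27.7
finger_force: 0.0
```

step_arm:
  series: "0.4 0 0 0.3 0 0 0;0.4 0 0 0.6 0 0 0;0.4 0 0 0.75 0 0 0;0.4 0 0 0.85 0 0 0;0.4 0 0 0.9 0 0 0"

```text
time: 12.7
tool_pos: [566.3, 265.7, 111.2]
tcp_rot: [3.141, 0.002, 3.043]
contact_force: [0.5, 0.9, -0.4]
grip_width: 27.7
finger_force: 0.0
```

Run:
```python
from g import *
D=frame(-ez,ey)
G=Wc(4.2,140,55.5)
rows([(G,D)])
T=vision.capture('top');print('F', readout.get_obs()['contact_force'])
```

```text
t 12.7 p [566.295 265.676 111.18 ] rpy [3.141 0.002 3.043] F [ 0.481  0.888 -0.416] w 27.69826104979544 q [ 0.316  0.626  1.385  0.     1.128 -1.156]
[ 0.01  -0.     0.696  0.     0.    -0.   ]
F [-0.231 -0.453 -0.06 ]
```

step_arm:
  series: "0.4 0 0 0.2 0 0 0;0.4 0 0 0.35 0 0 0;0.4 0 0 0.45 0 0 0;0.4 0 0 0.55 0 0 0;0.4 0 0 0.63 0 0 0;0.4 0 0 0.7 0 0 0;1 0 0 0.7 0 0 0;1 0 0 0.7 0 0 0;1 0 0 0.7 0 0 0;1 0 0 0.7 0 0 0"

```text
time: 13.75
tool_pos: [565.7, 266.1, 54.3]
tcp_rot: [3.141, 0.001, 3.044]
contact_force: [0.1, 2.3, -0.7]
grip_width: 8.9
finger_force: 30.0
```

Run:
```python
from g import *
f=lambda v:np.array([-70*np.cos(v-.15),-70*np.sin(v-.15)])/80
# tool x = -ex
for a,b in((0,1.1),):
    print('; '.join('1 %.2f 0 %.2f 0 0 0'%tuple(f(t)-f(a)) for t in np.linspace(a,b,19)[1:]))
o,p,R=now();print(R.as_matrix())
```

```text
1 -0.01 0 -0.05 0 0 0; 1 -0.01 0 -0.11 0 0 0; 1 -0.01 0 -0.16 0 0 0; 1 -0.01 0 -0.21 0 0 0; 1 0.00 0 -0.27 0 0 0; 1 0.01 0 -0.32 0 0 0; 1 0.02 0 -0.37 0 0 0; 1 0.04 0 -0.42 0 0 0; 1 0.06 0 -0.47 0 0 0; 1 0.08 0 -0.52 0 0 0; 1 0.11 0 -0.57 0 0 0; 1 0.13 0 -0.61 0 0 0; 1 0.17 0 -0.66 0 0 0; 1 0.20 0 -0.70 0 0 0; 1 0.23 0 -0.74 0 0 0; 1 0.27 0 -0.78 0 0 0; 1 0.31 0 -0.81 0 0 0; 1 0.36 0 -0.84 0 0 0
[[-0.995  0.098  0.001]
 [ 0.098  0.995  0.001]
 [-0.001  0.001 -1.   ]]
```

step_arm:
  series: "1 -0.01 0 -0.05 0 0 0; 1 -0.01 0 -0.11 0 0 0; 1 -0.01 0 -0.16 0 0 0; 1 -0.01 0 -0.21 0 0 0; 1 0.00 0 -0.27 0 0 0; 1 0.01 0 -0.32 0 0 0; 1 0.02 0 -0.37 0 0 0; 1 0.04 0 -0.42 0 0 0; 1 0.06 0 -0.47 0 0 0; 1 0.08 0 -0.52 0 0 0; 1 0.11 0 -0.57 0 0 0; 1 0.13 0 -0.61 0 0 0; 1 0.17 0 -0.66 0 0 0; 1 0.20 0 -0.70 0 0 0; 1 0.23 0 -0.74 0 0 0; 1 0.27 0 -0.78 0 0 0; 1 0.31 0 -0.81 0 0 0; 1 0.36 0 -0.84 0 0 0; 1 0.36 0 -0.84 0 0 0"

```text
time: 15.65
tool_pos: [537.1, 268.8, 121.9]
tcp_rot: [3.141, 0.002, 3.044]
contact_force: [0.8, 4.6, -3.8]
grip_width: 9.0
finger_force: 30.0
```

step_arm:
  series: "0.3 0 0 0 0 0 0;0.3 0 0 0 0 0 0;0.3 0 0 0 0 0 0;0.3 0 0 0 0 0 0;0.3 0 0 -0.2 0 0 0;0.3 0 0 -0.5 0 0 0;0.3 0 0 -1 0 0 0;0.3 0 0 -1 0 0 0"

```text
time: 16.45
tool_pos: [539.2, 269.2, 206.9]
tcp_rot: [3.138, 0.009, 3.044]
contact_force: [0.5, 0.3, 0.8]
grip_width: 32.3
finger_force: 0.0
```

step_arm:
  series: "0.4 0 0 -1 0 0 0;0.4 0 0 -1 0 0 0;0.4 0 0 -1 0 0 0"

```text
time: 16.75
tool_pos: [538.4, 268.9, 286.1]
tcp_rot: [3.138, 0.008, 3.044]
contact_force: [-0.2, 0.5, -0.6]
grip_width: 27.8
finger_force: 0.0
```

step_arm:
  series: "0.4 0 -0.8 -0.76 0 0 0.25;0.4 0 -0.8 -0.76 0 0 0.25;0.4 0 -0.8 -0.76 0 0 0.25;0.4 0 -0.8 -0.76 0 0 0.25;0.4 0 -0.8 -0.76 0 0 0.25;0.4 0 -0.8 -0.76 0 0 0.25;0.4 0 -0.8 -0.76 0 0 0.25;0.4 0 -0.8 -0.76 0 0 0.25;0.4 0 -0.8 -0.76 0 0 0.25;0.4 0 -0.8 -0.76 0 0 0.25;0.4 0 -0.8 -0.76 0 0 0.25;0.4 0 -0.8 -0.76 0 0 0.25"

```text
time: 17.95
tool_pos: [530.3, 204.6, 340.8]
tcp_rot: [-3.14, 0.001, 1.472]
contact_force: [-0.5, -0.4, 0.1]
grip_width: 27.6
finger_force: 0.0
```

Run:
```python
from g import *
D=frame(-ez,ex)
G=np.array([622.0,128.2,288.5])
rows([(G+55*ez,D),(G,D)])
T=vision.capture('top');S=vision.capture('side')
for th in('prop_tip','lid_handle'):
    for p in(S,T):
        m=models.pinpoint(p,th)
        if m: u=m[0]['position'];print(th,m[0]['p'],u,((back(p,u)-C)@np.c_[ex,ey,ez]))
a=rod(1.1,134);print('exp tip',proj(T,[Wc(85+a[0],140,90+a[1])]),proj(S,[Wc(85+a[0],140,90+a[1])]))
cv2.imwrite('pics/t3.png',cv2.resize(T['frame'][110:230,170:330],None,fx=5,fy=5,interpolation=cv2.INTER_CUBIC)[:,:,::-1])
```

```text
t 17.95 p [530.256 204.602 340.838] rpy [-3.14   0.001  1.472] F [-0.46  -0.385  0.104] w 27.602685482514683 q [ 0.233  0.37   1.173 -0.     1.6    0.332]
[-0.838  1.235 -0.035 -0.     0.    -0.   ]
[-0.837  1.236  0.653 -0.     0.    -0.   ]
prop_tip 0.62 [299.6, 180.7] [  74.382 -217.172  184.197]
lid_handle 0.57 [290.8, 109.8] [ 127.142 1150.83     2.589]
lid_handle 0.71 [271.3, 120.6] [-56.135   6.298 670.645]
exp tip [[206.589 152.739]] [[271.169 134.457]]
```

View pics/t3.png

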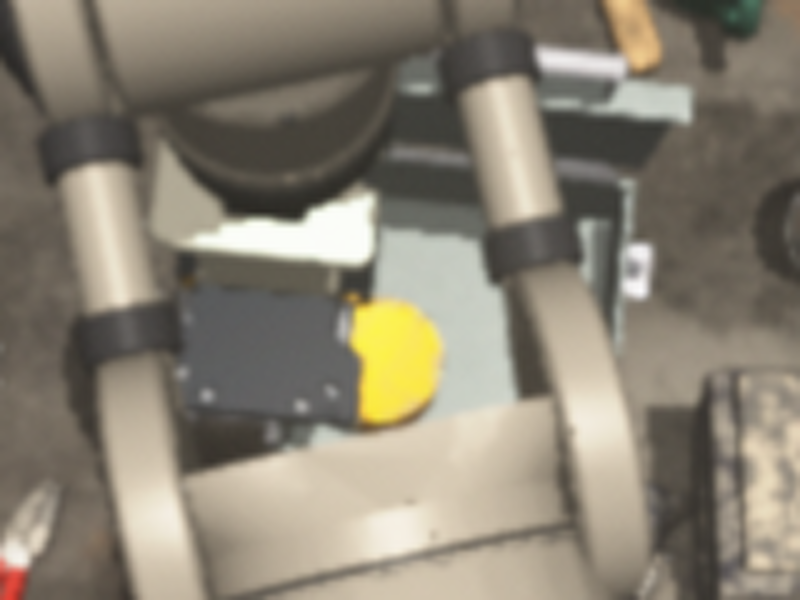

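The arm hides the rod here (the tin at crop (390,360) and the standing lid at top right are visible); I'll check the rod from the next pose.

step_arm:
  series: "0.4 -0.4 0.6 -0.04 0 0 0;0.4 -0.84 0.9 -0.04 0 0 0;0.4 -0.84 0.9 -0.04 0 0 0;0.4 -0.84 0.9 -0.04 0 0 0"

```text
time: 18.65
tool_pos: [595.8, 130.0, 344.5]
tcp_rot: [-3.14, -0.0, 1.471]
contact_force: [-0.1, 1.0, 1.1]
grip_width: 27.5
finger_force: 0.0
```

step_arm:
  series: "0.4 0 0.2 0 0 0 0;0.4 0 0.34 0 0 0 0;0.4 0 0.34 0 0 0 0"

```text
time: 18.95
tool_pos: [622.7, 129.3, 344.8]
tcp_rot: [-3.141, -0.0, 1.474]
contact_force: [0.1, 0.4, 0.3]
grip_width: 27.8
finger_force: 0.0
```

Run:
```python
from g import *
D=frame(-ez,ex)
G=np.array([622.0,128.2,288.5])
rows([(G+55*ez,D),(G,D)])
T=vision.capture('top')
m=models.pinpoint(T,'prop_tip')
for k in m[:2]: u=k['position'];print(k['p'],u,((back(T,u)-C)@np.c_[ex,ey,ez]))
for v in(1,1.05,1.1,1.15):
  a=rod(v,134);print(v,'exp tip',proj(T,[Wc(85+a[0],140,90+a[1])]),Wc(85+a[0],140,90+a[1]))
cv2.imwrite('pics/t4.png',cv2.resize(T['frame'][120:220,170:270],None,fx=6,fy=6,interpolation=cv2.INTER_CUBIC)[:,:,::-1])
```

```text
t 18.95 p [622.691 129.3   344.752] rpy [-3.141 -0.     1.474] F [0.116 0.422 0.26 ] w 27.837945450478244 q [0.084 0.514 0.937 0.    1.691 0.181]
[-0.015 -0.007  0.016 -0.    -0.     0.   ]
[-0.015 -0.007  0.703 -0.    -0.     0.   ]
0.64 [205.6, 150.9] [ 64.053 166.866  -0.558]
1 exp tip [[207.422 149.514]] [584.746 263.898 178.672]
1.05 exp tip [[207.008 151.065]] [579.628 264.397 182.966]
1.1 exp tip [[206.589 152.739]] [574.303 264.915 186.998]
1.15 exp tip [[206.166 154.535]] [568.784 265.453 190.757]
```

View pics/t4.png

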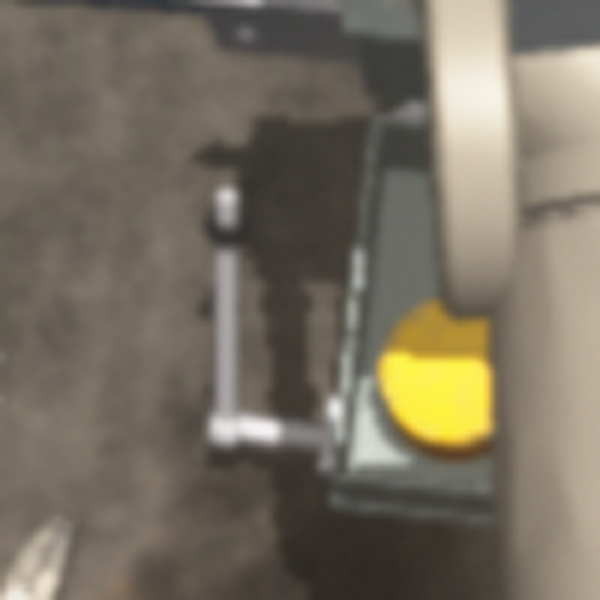

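The rod stands free, tip at crop (228,185), i.e. value ≈1.04 rad, just beyond the hole's expected 0.97. Now I'll regrasp the bar and lower the lid.

step_arm:
  series: "0.4 0 0 0.3 0 0 0;0.4 0 0 0.5 0 0 0;0.4 0 0 0.6 0 0 0;0.4 0 0 0.7 0 0 0;1 0 0 0.7 0 0 0;1 0 0 0.7 0 0 0;1 0 0 0.7 0 0 0;1 0 0 0.7 0 0 0"

```text
time: 19.85
tool_pos: [622.8, 128.4, 290.0]
tcp_rot: [3.14, -0.001, 1.473]
contact_force: [-0.2, 0.9, 2.0]
grip_width: 11.0
finger_force: 30.0
```

```bash
cat >> g.py <<'E'
def lidnow():
    o,p,R=now();f=np.load('fit.npy');X=(p-C)@ex-85;Z=p[2]+10.95-90
    return np.arctan2(Z,-X)-6/210,np.hypot(X,Z),o
def arc(a,b,n):
    f=lambda t:np.array([-210*np.cos(t)+6*np.sin(t),-(210*np.sin(t)+6*np.cos(t))])/80
    print(a,b,'; '.join('1 0 %.3f %.3f 0 0 0'%tuple(f(t)-f(a)) for t in np.linspace(a,b,n+1)[1:]))
E
python3 - <<'E'
from g import *
a,r,o=lidnow();print(a,r,o['contact_force'],o['grip_width'],o['tool_pos'])
arc(a,1.12,8);arc(1.12,.98,4)
E
```

```text
1.4923245464202528 211.25592274781326 [-0.166  0.872  1.96 ] 10.974074255357632 [622.808 128.35  290.043]
1.4923245464202528 1.12 1 0 -0.122 0.009 0 0 0; 1 0 -0.243 0.024 0 0 0; 1 0 -0.364 0.044 0 0 0; 1 0 -0.483 0.070 0 0 0; 1 0 -0.601 0.101 0 0 0; 1 0 -0.718 0.138 0 0 0; 1 0 -0.833 0.180 0 0 0; 1 0 -0.945 0.227 0 0 0
1.12 0.98 1 0 -0.083 0.039 0 0 0; 1 0 -0.165 0.081 0 0 0; 1 0 -0.245 0.126 0 0 0; 1 0 -0.324 0.174 0 0 0
```

step_arm:
  series: "1 0 -0.12 0.01 0 0 0; 1 0 -0.24 0.024 0 0 0; 1 0 -0.36 0.044 0 0 0; 1 0 -0.48 0.07 0 0 0; 1 0 -0.60 0.10 0 0 0; 1 0 -0.72 0.138 0 0 0; 1 0 -0.83 0.18 0 0 0; 1 0 -0.945 0.227 0 0 0"

```text
time: 20.65
tool_pos: [548.1, 135.8, 271.8]
tcp_rot: [3.138, -0.001, 1.473]
contact_force: [1.8, 0.3, 1.2]
grip_width: 10.9
finger_force: 30.0
```

step_arm:
  series: "1 0 -0.083 0.039 0 0 0; 1 0 -0.165 0.081 0 0 0; 1 0 -0.245 0.126 0 0 0; 1 0 -0.324 0.174 0 0 0; 1 0 -0.324 0.174 0 0 0; 1 0 -0.324 0.174 0 0 0"

```text
time: 21.25
tool_pos: [521.0, 138.4, 256.7]
tcp_rot: [-3.14, -0.0, 1.473]
contact_force: [-2.4, 2.7, 0.1]
grip_width: 10.7
finger_force: 30.0
```

Run:
```python
from g import *
a,r,o=lidnow();print(a,r,o['contact_force'],o['moment'],o['grip_width'],o['tool_pos'])
arc(.98,.91,7)
S=vision.capture('side');T=vision.capture('top')
m=models.pinpoint(T,'prop_tip');print(m[:2])
```

```text
0.9762796361623846 210.46598319175234 [-2.356  2.673  0.146] [0.377 0.072 0.037] 10.736474127207744 [520.989 138.432 256.701]
0.98 0.91 1 0 -0.022 0.014 0 0 0; 1 0 -0.044 0.028 0 0 0; 1 0 -0.066 0.043 0 0 0; 1 0 -0.088 0.058 0 0 0; 1 0 -0.109 0.073 0 0 0; 1 0 -0.131 0.088 0 0 0; 1 0 -0.152 0.103 0 0 0
[{'position': [205.3, 153.0], 'p': 0.49}]
```

step_arm:
  series: "1 0 -0.022 0.014 0 0 0; 1 0 -0.044 0.028 0 0 0; 1 0 -0.066 0.043 0 0 0; 1 0 -0.088 0.058 0 0 0; 1 0 -0.109 0.073 0 0 0; 1 0 -0.109 0.073 0 0 0; 1 0 -0.109 0.073 0 0 0"

```text
time: 22.1
tool_pos: [512.6, 139.2, 250.9]
tcp_rot: [-3.141, -0.0, 1.473]
contact_force: [-0.5, 5.3, -1.8]
grip_width: 11.1
finger_force: 30.0
```

step_arm:
  series: "1 0 -0.011 0.008 0 0 0; 1 0 -0.022 0.015 0 0 0; 1 0 -0.022 0.015 0 0 0; 1 0 -0.022 0.015 0 0 0"

```text
time: 22.5
tool_pos: [511.2, 139.3, 250.0]
tcp_rot: [3.142, -0.0, 1.473]
contact_force: [1.9, 4.5, -0.9]
grip_width: 10.9
finger_force: 30.0
```

step_arm:
  series: "1 0 -0.011 0.008 0 0 0; 1 0 -0.011 0.008 0 0 0; 1 0 -0.011 0.008 0 0 0"

```text
time: 22.8
tool_pos: [510.3, 139.4, 249.3]
tcp_rot: [3.142, -0.0, 1.473]
contact_force: [0.4, 5.8, -1.3]
grip_width: 11.0
finger_force: 30.0
```

Run:
```python
from g import *
a,r,o=lidnow();print(a,r,o['contact_force'],o['moment'],o['grip_width'],o['tool_pos'])
F=[]
for i in range(6): vision.capture('top');F.append(readout.get_obs()['contact_force'])
print(np.mean(F,0),np.std(F,0))
```

```text
0.9144924840514888 210.38082616069673 [ 0.354  5.798 -1.253] [ 0.747 -0.368  0.028] 10.971093759406386 [510.326 139.381 249.324]
[ 0.884  4.804 -0.653] [0.311 0.533 0.372]
```

step_arm:
  series: "1 0 -0.008 0.006 0 0 0; 1 0 -0.008 0.006 0 0 0; 1 0 -0.008 0.006 0 0 0;1 0 -0.008 0.006 0 0 0"

```text
time: 23.5
tool_pos: [509.7, 139.5, 248.9]
tcp_rot: [3.141, -0.0, 1.473]
contact_force: [0.3, 5.8, -1.1]
grip_width: 11.0
finger_force: 30.0
```

```bash
cat > f.py <<'E'
from g import *
F=[]
for i in range(4): vision.capture('top');F.append(readout.get_obs()['contact_force'])
a,r,o=lidnow();F=np.mean(F,0);print(o['time'],a,r,F,'tang %.2f'%(F@(-ex*np.sin(a)-ez*np.cos(a))),o['tool_pos'])
E
python3 f.py
```

```text
23.7 0.9109337926589297 210.37771059300033 [ 1.118  5.092 -0.362] tang -0.27 [509.727 139.452 248.881]
```

step_arm:
  series: "1 0 -0.008 0.006 0 0 0; 1 0 -0.016 0.012 0 0 0; 1 0 -0.016 0.012 0 0 0;1 0 -0.016 0.012 0 0 0"

```text
time: 24.1
tool_pos: [508.4, 139.6, 248.0]
tcp_rot: [3.141, -0.0, 1.473]
contact_force: [0.1, 5.3, 0.1]
grip_width: 10.7
finger_force: 30.0
```

```bash
python3 f.py
```

```text
24.3 0.9032744961512011 210.42815803744713 [ 0.448  4.641 -0.277] tang 0.17 [508.404 139.558 247.965]
```

step_arm:
  series: "1 0 -0.008 0.006 0 0 0; 1 0 -0.016 0.012 0 0 0; 1 0 -0.016 0.012 0 0 0;1 0 -0.016 0.012 0 0 0"

```text
time: 24.7
tool_pos: [507.1, 139.7, 247.0]
tcp_rot: [3.142, -0.0, 1.473]
contact_force: [0.3, 5.4, -0.5]
grip_width: 10.8
finger_force: 30.0
```

```bash
python3 f.py
```

```text
24.9 0.8956823845373387 210.4480047483459 [0.363 4.981 0.032] tang 0.08 [507.12  139.695 247.024]
```

step_arm:
  series: "0.6 0 0 0 0 0 0;0.4 0 0 0 0 0 0;0.3 0 0 0 0 0 0;0.3 0 0 0 0 0 0"

```text
time: 25.3
tool_pos: [507.0, 139.2, 246.9]
tcp_rot: [-3.141, 0.001, 1.473]
contact_force: [0.2, 0.2, -0.6]
grip_width: 31.8
finger_force: 0.0
```

step_arm:
  series: "0.3 0 0 -0.2 0 0 0;0.3 0 0 -0.5 0 0 0;0.3 0 0 -0.8 0 0 0;0.3 0 0 -1 0 0 0;0.3 0 0 -1 0 0 0"

```text
time: 25.8
tool_pos: [508.0, 139.5, 329.2]
tcp_rot: [3.137, -0.001, 1.473]
contact_force: [-0.6, -0.3, -0.2]
grip_width: 32.3
finger_force: 0.0
```

Run:
```python
from g import *
T=vision.capture('top');S=vision.capture('side')
for p,n in((T,'T'),(S,'S')):
    for th in('prop_tip','plate_mid','lid_handle','prop_pivot'):
        m=models.pinpoint(p,th)
        if m: u=m[0]['position'];print(n,th,m[0]['p'],u,(back(p,u)-H)@np.c_[ex,ey,ez])
for th in(.75,.85,.9,.95): print(th,proj(T,[bar(th,0)+0*ez]),proj(S,[bar(th,0)]))
a=T['frame'][120:230,180:300];b=S['frame'][80:200,200:320]
cv2.imwrite('pics/t5.png',np.hstack([cv2.resize(x,(400,400),interpolation=cv2.INTER_CUBIC) for x in(a,b)])[:,:,::-1])
```

```text
T prop_tip 0.65 [205.4, 153.0] [-76.137 141.22  109.737]
T plate_mid 0.68 [208.4, 151.1] [-68.907 135.354 102.961]
T prop_pivot 0.75 [205.1, 191.3] [-153.751  143.337   -4.514]
S plate_mid 0.95 [275.3, 139.5] [-60.548  94.602  95.458]
S lid_handle 0.67 [248.1, 125.3] [-169.914  902.227  -93.849]
S prop_pivot 0.59 [243.7, 167.3] [-158.773  142.141   -9.465]
0.75 [[260.527 186.175]] [[243.368 132.411]]
0.85 [[261.487 178.511]] [[248.907 127.287]]
0.9 [[261.987 174.435]] [[251.89  124.917]]
0.95 [[262.497 170.216]] [[255.007 122.686]]
```

View pics/t5.png

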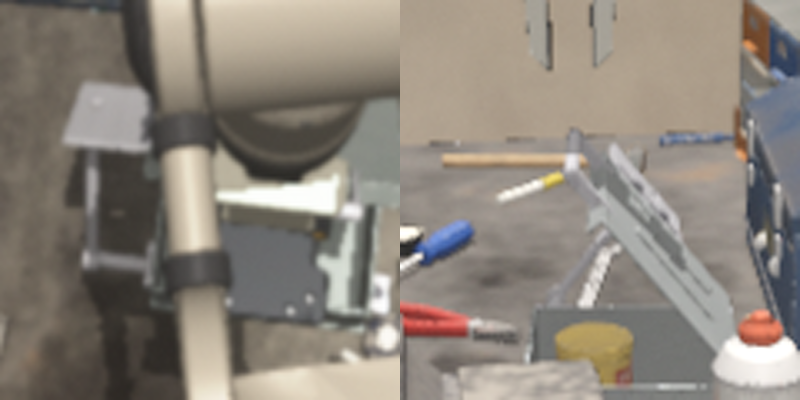

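The lid rests on the rod at about 0.88 rad: left half, the plate at (105,115) over the rod at (92,210); right half, the lid plate from (590,150) to (725,330) with the rod under it. Next I'll work out a poke on the rod's front face and measure the lid angle by depth.

```bash
cat >> g.py <<'E'
def lidangle(T):
    d=T['depth'];R,t=RT(T);k,dd=K(T);vv,uu=np.mgrid[120:220,180:300]
    n=cv2.undistortPoints(np.stack([uu,vv],-1).reshape(-1,1,2).astype(float),k,dd).reshape(-1,2)
    P=(np.c_[n,np.ones(len(n))]*d[120:220,180:300].reshape(-1,1)-t)@R-H
    L=P@np.c_[ex,ey,ez];m=(L[:,1]>108)&(L[:,1]<152)&(L[:,2]>45)&(L[:,2]<160)&(L[:,0]>-140)&(L[:,0]<-20)
    L=L[m];rho=np.hypot(L[:,0],L[:,2]);th=np.arctan2(L[:,2],-L[:,0])-np.arcsin(10/rho)
    return np.median(th),th.std(),len(th),np.percentile(rho,[3,97])
def poke(v,s=45,tilt=.45,y=148):
    n=np.array([-np.sin(v-.15),np.cos(v-.15)]);p=np.array([np.cos(tilt),np.sin(tilt)])
    c=rod(v,s)+5*n-9.5*p
    return H+ex*c[0]+ez*c[1]+ey*y, ex*n[0]+ez*n[1], frame(ex*np.sin(tilt)-ez*np.cos(tilt),ey)
E
python3 - <<'E'
from g import *
T=vision.capture('top');print('lid',lidangle(T))
P,n,Q=poke(1.04);print(P)
rows([(P+70*n+120*ez,Q),(P+70*n,Q),(P+8*n,Q),(P,Q)])
E
```

```text
lid (np.float64(0.8947453234913749), np.float64(0.15115704937563626), 358, array([ 73.98 , 162.703]))
[513.309 278.895 111.983]
t 26.35 p [507.036 139.583 326.692] rpy [-3.141  0.     1.473] F [ 0.069 -0.722 -0.697] w 32.04404854675671 q [0.123 0.287 1.329 0.    1.526 0.221]
[ 1.74  -0.772  0.633 -0.056 -0.056 -0.245]
[ 1.74  -0.771  2.133 -0.056 -0.056 -0.245]
[ 1.741 -0.168  2.621 -0.056 -0.056 -0.245]
[ 1.741 -0.091  2.684 -0.056 -0.056 -0.245]
```

step_arm:
  series: "1 0.3 -0.77 0 0 0 0;1 0.9 -0.77 0 0 0 0;1 0.9 -0.77 0 -0.056 -0.056 -0.245;1 0.9 -0.77 0 -0.056 -0.056 -0.245;1 0.9 -0.77 0 -0.056 -0.056 -0.245;1 0.9 -0.77 0 -0.056 -0.056 -0.245;1 0.9 -0.77 0 -0.056 -0.056 -0.245;1 0.9 -0.77 0 -0.056 -0.056 -0.245;1 0.9 -0.77 0 -0.056 -0.056 -0.245;1 0.9 -0.77 0 -0.056 -0.056 -0.245;1 0.9 -0.77 0 -0.056 -0.056 -0.245;1 0.9 -0.77 0 -0.056 -0.056 -0.245;1 0.9 -0.77 0 -0.056 -0.056 -0.245;1 0.9 -0.77 0 -0.056 -0.056 -0.245"

```text
time: 27.75
tool_pos: [452.0, 216.9, 326.9]
tcp_rot: [3.141, 0.449, 3.042]
contact_force: [-0.4, -0.0, -0.0]
grip_width: 0.3
finger_force: 0.0
```

Run:
```python
from g import *
P,n,Q=poke(1.04)
rows([(P+70*n+120*ez,Q),(P+70*n,Q),(P+8*n,Q),(P,Q)])
```

```text
t 27.75 p [452.034 216.911 326.886] rpy [3.141 0.449 3.042] F [-0.438 -0.008 -0.003] w 0.3023399482498873 q [ 0.435  0.035  1.72  -0.264  1.009 -0.938]
[ 0.271  0.845  0.575 -0.    -0.    -0.   ]
[ 0.922  0.845  1.927 -0.    -0.    -0.   ]
[ 0.591  0.846  2.627 -0.    -0.    -0.   ]
[ 0.548  0.846  2.718 -0.    -0.    -0.   ]
```

step_arm:
  series: "1 0.27 0.85 0.57 0 0 0;1 0.27 0.85 0.57 0 0 0;1 0.27 0.85 0.57 0 0 0;1 0.6 0.85 1 0 0 0;1 0.6 0.85 1 0 0 0;1 0.6 0.85 1 0 0 0"

```text
time: 28.35
tool_pos: [451.5, 285.6, 234.9]
tcp_rot: [3.141, 0.449, 3.04]
contact_force: [0.4, -0.6, 0.3]
grip_width: 0.4
finger_force: 0.0
```

Run:
```python
from g import *
P,n,Q=poke(1.04)
rows([(P+70*n,Q),(P+25*n,Q),(P+8*n,Q),(P,Q)])
```

```text
t 28.35 p [451.549 285.597 234.852] rpy [3.141 0.449 3.04 ] F [ 0.39  -0.58   0.326] w 0.37446195824733103 q [ 0.584  0.199  1.793 -0.381  0.83  -0.671]
[ 0.34  -0.008  0.93  -0.    -0.    -0.001]
[ 0.1   -0.007  1.438 -0.    -0.    -0.001]
[ 0.009 -0.006  1.63  -0.    -0.    -0.001]
[-0.033 -0.006  1.721 -0.    -0.    -0.001]
```

step_arm:
  series: "1 0.34 0 0.5 0 0 0;1 0.34 0 0.93 0 0 0;1 0.34 0 0.93 0 0 0;1 0.34 0 0.93 0 0 0"

```text
time: 28.75
tool_pos: [460.5, 285.3, 157.5]
tcp_rot: [3.139, 0.451, 3.039]
contact_force: [0.3, -0.3, -0.0]
grip_width: 0.1
finger_force: 0.0
```

Run:
```python
from g import *
P,n,Q=poke(1.04)
rows([(P+25*n,Q),(P+8*n,Q),(P,Q)])
print('lid',lidangle(vision.capture('top')))
```

```text
t 28.75 p [460.46  285.345 157.51 ] rpy [3.139 0.451 3.039] F [ 0.305 -0.297 -0.008] w 0.0912846504655972 q [ 0.573  0.309  1.893 -0.476  0.632 -0.552]
[-0.218 -0.015  0.519 -0.     0.    -0.001]
[-0.308 -0.014  0.712 -0.     0.    -0.001]
[-0.351 -0.014  0.802 -0.     0.    -0.001]
lid (np.float64(0.8942833955522815), np.float64(0.14886244324312484), 357, array([ 73.274, 163.024]))
```

step_arm:
  series: "1 -0.22 -0.01 0.52 0 0 0;1 -0.27 -0.01 0.64 0 0 0;1 -0.29 -0.01 0.68 0 0 0;1 -0.3 -0.01 0.7 0 0 0;1 -0.3 -0.01 0.7 0 0 0"

```text
time: 29.3
tool_pos: [504.6, 280.1, 116.6]
tcp_rot: [3.14, 0.45, 3.041]
contact_force: [0.6, -0.0, -0.3]
grip_width: 0.7
finger_force: 0.0
```

step_arm:
  series: "1 -0.005 0 0.011 0 0 0;1 -0.011 0 0.023 0 0 0;1 -0.016 0 0.034 0 0 0;1 -0.021 0 0.045 0 0 0;1 -0.027 0 0.057 0 0 0;1 -0.027 0 0.057 0 0 0"

```text
time: 29.9
tool_pos: [508.5, 279.3, 111.9]
tcp_rot: [3.141, 0.449, 3.041]
contact_force: [-0.6, -0.5, -0.3]
grip_width: 0.2
finger_force: 0.0
```

```bash
cat > w.py <<'E'
from g import *
F=[]
for i in range(2): T=vision.capture('top');F.append(readout.get_obs()['contact_force'])
P,n,Q=poke(1.04);o,p,R=now();print('t',o['time'],'dist to P along n %.2f'%((p-P)@n),'F',np.mean(F,0),'Fn %.1f'%(np.mean(F,0)@n),'lid',lidangle(T)[:2])
E
python3 w.py
```

```text
t 30.0 dist to P along n 3.83 F [-0.464 -0.112  0.007] Fn 0.4 lid (np.float64(0.8940151508577738), np.float64(0.15637167274987895))
```

step_arm:
  series: "1 -0.003 0 0.006 0 0 0;1 -0.005 0 0.011 0 0 0;1 -0.008 0 0.017 0 0 0;1 -0.011 0 0.023 0 0 0;1 -0.013 0 0.028 0 0 0;1 -0.016 0 0.034 0 0 0;1 -0.016 0 0.034 0 0 0"

```text
time: 30.7
tool_pos: [510.8, 279.1, 110.1]
tcp_rot: [3.141, 0.449, 3.041]
contact_force: [-0.6, -0.8, 0.2]
grip_width: 0.4
finger_force: 0.0
```

```bash
python3 w.py
```

```text
t 30.8 dist to P along n 0.86 F [-0.022 -0.113 -0.09 ] Fn -0.0 lid (np.float64(0.8929658992101523), np.float64(0.15471438250622474))
```

step_arm:
  series: "1 -0.003 0 0.006 0 0 0;1 -0.005 0 0.011 0 0 0;1 -0.008 0 0.017 0 0 0;1 -0.011 0 0.023 0 0 0;1 -0.011 0 0.023 0 0 0"

```text
time: 31.3
tool_pos: [512.2, 279.0, 108.9]
tcp_rot: [3.141, 0.449, 3.041]
contact_force: [-2.3, 0.9, 1.4]
grip_width: 0.3
finger_force: 0.7
```

```bash
python3 w.py
```

```text
t 31.4 dist to P along n -1.09 F [-1.539  0.039  0.894] Fn 1.8 lid (np.float64(0.8932353212527346), np.float64(0.15663112278731814))
```

step_arm:
  series: "1 -0.001 0 0.003 0 0 0;1 -0.003 0 0.006 0 0 0;1 -0.004 0 0.008 0 0 0;1 -0.005 0 0.011 0 0 0;1 -0.005 0 0.011 0 0 0"

```text
time: 31.9
tool_pos: [512.8, 278.9, 108.4]
tcp_rot: [3.141, 0.449, 3.041]
contact_force: [-5.5, 0.1, 4.8]
grip_width: 0.7
finger_force: 2.8
```

```bash
python3 w.py
```

```text
t 32.0 dist to P along n -1.82 F [-5.782  0.587  5.349] Fn 7.9 lid (np.float64(0.8933370303931369), np.float64(0.15271117571464995))
```

step_arm:
  series: "1 -0.001 0 0.003 0 0 0;1 -0.003 0 0.006 0 0 0;1 -0.003 0 0.006 0 0 0"

```text
time: 32.3
tool_pos: [513.1, 278.9, 108.2]
tcp_rot: [3.141, 0.449, 3.041]
contact_force: [-7.4, 0.5, 7.3]
grip_width: 0.5
finger_force: 3.6
```

```bash
python3 w.py
```

```text
t 32.4 dist to P along n -2.18 F [-7.485  0.694  5.986] Fn 9.6 lid (np.float64(0.8931132499487586), np.float64(0.14625511953091386))
```

step_arm:
  series: "1 -0.001 0 0.003 0 0 0;1 -0.003 0 0.006 0 0 0;1 -0.004 0 0.009 0 0 0;1 -0.004 0 0.009 0 0 0"

```text
time: 32.8
tool_pos: [513.4, 279.0, 107.9]
tcp_rot: [3.141, 0.449, 3.041]
contact_force: [-8.9, 1.6, 8.3]
grip_width: 0.3
finger_force: 5.0
```

```bash
python3 w.py
```

```text
t 32.9 dist to P along n -2.68 F [-9.559  0.985  9.336] Fn 13.3 lid (np.float64(0.8942171973959516), np.float64(0.15050542024287417))
```

step_arm:
  series: "1 -0.001 0 0.003 0 0 0;1 -0.003 0 0.006 0 0 0;1 -0.004 0 0.009 0 0 0;1 -0.004 0 0.009 0 0 0"

```text
time: 33.3
tool_pos: [514.0, 279.0, 107.4]
tcp_rot: [3.141, 0.449, 3.041]
contact_force: [-9.4, 1.2, 9.7]
grip_width: 0.7
finger_force: 5.0
```

```bash
python3 w.py
```

```text
t 33.4 dist to P along n -3.43 F [-9.843  0.893  9.186] Fn 13.5 lid (np.float64(0.8976970209094661), np.float64(0.1584190124965329))
```

step_arm:
  series: "1 -0.001 0 0.002 0 0 0;1 -0.002 0 0.004 0 0 0;1 -0.003 0 0.006 0 0 0;1 -0.004 0 0.008 0 0 0"

```text
time: 33.8
tool_pos: [515.5, 278.8, 106.5]
tcp_rot: [3.14, 0.449, 3.041]
contact_force: [-2.3, 1.7, 2.1]
grip_width: 0.5
finger_force: 1.7
```

```bash
python3 w.py
```

```text
t 33.9 dist to P along n -5.13 F [-2.384  2.095  2.344] Fn 3.5 lid (np.float64(0.759154953329747), np.float64(0.05891192521783941))
```

It dropped: the lid went from 0.898 to 0.76 rad and the push force fell. Backing off.

step_arm:
  series: "1 0.05 0 -0.1 0 0 0;1 0.15 0 -0.3 0 0 0;1 0.3 0 -0.65 0 0 0;1 0.3 0 -0.65 0 0 0;1 0.3 0 -1 0 0 0;1 0.3 0 -1 0 0 0;1 0.3 0 -1 0 0 0"

```text
time: 34.6
tool_pos: [459.5, 284.2, 168.2]
tcp_rot: [3.14, 0.45, 3.041]
contact_force: [-0.4, 0.4, -0.9]
grip_width: 0.5
finger_force: 0.0
```

Run:
```python
from g import *
T=vision.capture('top');print('lid',lidangle(T));S=vision.capture('side');o,p,R=now();print(p,o['contact_force'],o['dq'])
a=T['frame'][120:230,180:300];b=S['frame'][80:200,200:320]
cv2.imwrite('pics/t6.png',np.hstack([cv2.resize(x,(400,400),interpolation=cv2.INTER_CUBIC) for x in(a,b)])[:,:,::-1])
```

```text
lid (np.float64(0.7612273159736779), np.float64(0.053764220805967725), 397, array([ 71.856, 163.312]))
[459.254 283.801 167.146] [-0.205 -0.477  0.383] [-0.002  0.006  0.     0.002  0.004 -0.   ]
```

View pics/t6.png

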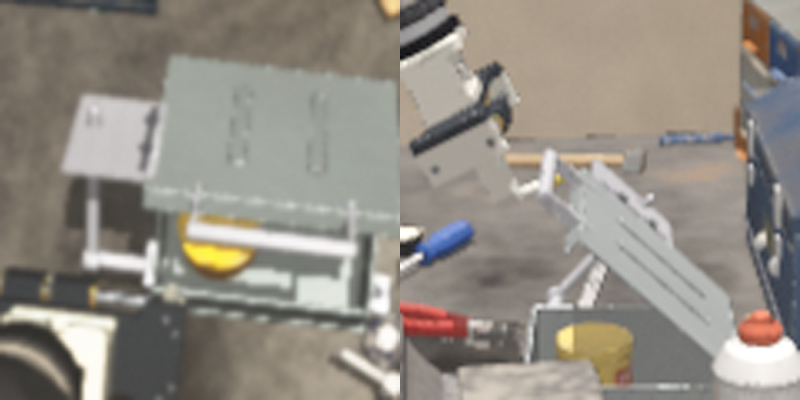

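The picture shows the rod's tip standing out of the plate at (93,112), the lid resting at 0.76 rad and the gripper clear of rod and lid. I'll hand the job in.

```bash
python3 -c "
from plant import order
print(order.close_job())"
```

```text
the job is handed in; nothing more can be done
None
```

The job is handed in with the lid propped: in the last images the tip stands through the side plate's hole, the lid rests on the rod at about 0.76 rad and the gripper is clear; `close_job` returned no verdict.

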